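# Change over a drilling jig

## Task

Slide the drilled bar out from under the yellow bridge of the drilling jig and lay it flat on the green mat, lengthways and wholly on it. Then slide the blue-marked blank under the bridge from the jig's open end, until it lies flat on the base, square and flush against both the end stop and the fence, and let go of it. Leave the file, wrench, oil bottle and red case where they are.

Things in the scene. Friction and masses are not known exactly. Their poses are not given: they have to be found in the camera images.
- jig: Fixed steel drilling jig. Origin: centre of its base's underside; x: way in, from the open end (towards the robot) to the end stop; y: to the fence. In its frame, mm: base 200 (x) x 130 (y), top at z 12; fence x -30..75, y 30..50, top z 38, its face at y 30 looking to -y; end stop x 75..100, y -50..50, top z 36, its face at x 75 looking to -x. A bar at home has its centre at x -5, y 5.
- jig_bridge (a point): Centre of the underside of the jig's yellow bridge plate (jig x 20, y 0, z 38 mm; axes as the jig's). Plate: jig x -10..50, y -50..50, z 38..48, a brass bush on it to z 53. It stands on the fence and on a foot at x -10..50, y -50..-32. The lane under it is 62 mm wide (y -32..30), 26 mm high (z 12..38). A bar at home sticks out 75 mm in front of it.
- jig_corner (a point): Point on the top of the jig's base (12 mm above the bench) where the faces of the fence and the end stop meet: jig x 75, y 30 mm. Axes as the jig's. A bar that is home has its centre 80 mm back (-x) and 25 mm to -y of this point.
- drilled_bar: Finished bar: aluminium box section 160 (x, length) x 50 (y) x 20 mm (z), about 0.2 kg, two dark 11 mm holes in its top at x = -35 and 35 mm. Origin at the centre of its underside. It starts in the jig under the bridge, its x roughly along the jig's, not quite home.
- blank: Blank: the same bar, 160 x 50 x 20 mm, about 0.2 kg, undrilled, its top marked blue. Origin at the centre of its underside, x along its length. It starts flat on the bench, left or right of the jig.
- mat: Green mat for finished work, 240 (x) x 120 (y) x 3 mm, fixed on the bench on the other side of the jig from the blank. Origin at the centre of its underside, x along its length.
- file: Bystander: flat file, 195 mm long along x, lying beside the blank at its +y side. Red handle 26 mm wide and 22 mm high at x -95..-5, steel blade 20 mm wide and 5 mm high at x 0..100. Origin at bench height, between handle and blade.
- wrench: Bystander: steel wrench, 160 mm long along x, flat on the bench near the mat's end towards the robot. Origin on its underside.
- oil: Bystander: yellow oil bottle, 60 mm diameter, 170 mm high, standing beyond the jig to one side. Origin at the centre of its underside.
- case: Bystander: closed red plastic case 120 (x) x 80 (y) x 46 mm, beyond the jig on the other side. Origin at the centre of its underside.
Not all that is in view belongs to the job. What is shaped like the blank but pink, purple or turquoise is not meant.

How it is judged:
By the outcome, as a careful person would: the job done as asked, in the order asked, and still so for the second after the job is handed in, with the robot touching nothing.
It also fails if it takes over 72 s, if anything falls off the work surface, if the arm or the gripper's body presses on something with over 40 N, if the wrist force passes 120 N, or if a joint passes its speed limit or range.

## Robot

A 6-joint arm with a two-finger parallel gripper is mounted at the origin on the work surface. World frame = base frame: x ahead of the robot, y to its left, z up, the work surface at z = 0. Lengths are in m, angles in degrees, forces in N, time in s.
With the tool pointing down it reaches from about 0.35 to 0.725 m from the base axis. Payload 4.3 kg.
Tool frame: the origin (TCP) lies on the front face of the gripper's body, between the roots of the fingers; the fingertips stand 73 mm ahead of it and the grasp point (between the pads) lies 54 mm ahead of it; z points along the fingers, y is the line along which they close (so a half turn about z gives the same grasp; the last joint's range is limited). The gripper opens to 85 mm and grips with 20 to 120 N. Pads are 22 mm wide; open, the fingers measure 114 mm over their backs; the gripper's body (76 mm by 85 mm) begins 54 mm behind the grasp point. The pads swing forward as they close: fully open they stand 13 mm farther back than shut.
Start: joints at [64.326, 21.618, 4.641, 73.018, 0, 83.68], TCP at [0.191, 0.543, 0.304] pointing down, gripper open.
Joint ranges: [-156.06, 156.06], [-48.1, 94.91], [-58.44, 69.94], [-101.28, 121.22], [-78.64, 73.56], [-180, 180]. Speed limits (degrees/s): [147.25, 147.25, 180, 180, 180, 180].

## Interface

Orientations are given as a 3x3 rotation matrix whose columns are the frame's x, y, z axes.
In Python, from cell import env gives the robot as it stands. The module is installed in compiled form; this text tells all that it offers.
- The arm moves only by the shell command python3 -m handwheel 'ROWS' [FORCE]. ROWS is JSON, a list of rows, each an object with "translation": the shift along the tool's x, y, z in units of 2.5 cm (1.0 is 2.5 cm), a list of three; "rotation": the turn, a rotation vector about the tool's x, y, z in units of 6 degrees (1.0 is 6 degrees), a list of three; "claw": the finger opening in mm, from 0 to 85.4. A call has 1 to 8 rows; each row shifts and turns the commanded pose from where the row before left it, along the tool's axes as they then stand; what a row does not reach is not made up. A row lasts 1/10 s, in which the tool goes at most 50 mm and 8.59 degrees, less where a joint would pass 70% of its speed; a pose out of reach is approached as far as the arm can. A call with a number of a shift or a turn outside -1 to 1 is refused whole. A call with a gripper value outside its range is refused whole. The fingers move at their own pace and stop on an object; FORCE is the grip in N (left out, the last holds). Time passes only in rows, so rows that do not move let the fingers close. It gives the time, the measured TCP pose, the force, the opening and the grip force at its end, in the units of the state.
- env.state(): the state, without advancing time (a new reading comes with each control period).
- env.get_image(name): name is "scene" or "top" or "wrist"; returns (picture, depth): 384x512x3 uint8, red, green, blue; 384x512 float32, m along the optical axis (not along the pixel's ray), 0 where there is no reading.
- env.camera_model(name): a dict with "mtx" (3x3 intrinsics, pixels), "R" (3x3) and "t" (3): a world point X has camera coordinates R X + t; the wrist camera has in their place "hand_eye" (4x4, takes a point from camera to tool coordinates, whose origin is the TCP and whose axes are the flange's). Camera axes: x right, y down, z forward; pixel columns grow to the right and rows downward; lengths in m; the calibration is good to about 2 mm. A picture is of the moment at which its call begins: read the wrist's pose just before it. camera_model takes no time and is no camera call.
- env.job_done(): hands the job in; it is judged then, once.
The state is a dict: "t": time; "joint_pos": joint angles; "joint_vel": joint speeds; "effort": joint torques, N m; "ee_pos": TCP position; "eef_rot": TCP orientation; "contact_force": force on the tool from outside, world axes, zero at the start; "moment": the same for the moment, N m; "grip_width": finger opening in m; "grasp_force": force on a finger pad.
Only numpy, scipy, OpenCV 4.12 (cv2) and the standard library are available. Lean on these libraries where they do the work, as an engineer would, in place of code of your own. Each camera call takes 0.05 s, during which the arm holds its last target. There are 200 camera calls.

## Working session

There is one attempt and no reset: what is moved stays moved. The work goes in short steps, Python scripts to look and compute and a shell command to move; the robot and the scene stay as the last step left them, time stands still between calls to the robot, and variables do not carry over. Pictures are saved under pics/ and viewed, at most 10 in all, crops included, and the job is handed in when it is done.

```bash
mkdir -p pics
python3 - <<'E'
from cell import env
import cv2,numpy as np
s=env.state();print(s['t'],s['ee_pos'],np.round(s['eef_rot'],3).tolist(),s['grip_width'])
for n in('scene','top'):
    p,d=env.get_image(n);cv2.imwrite(f'pics/{n}0.png',p[...,::-1]);np.save(f'pics/{n}0.npy',d)
    m=env.camera_model(n);print(n,np.round(m['mtx'],1).tolist(),np.round(m['R'],3).tolist(),np.round(m['t'],3).tolist(),(d>0).mean())
print(env.camera_model('wrist'))
E
```

```text
0.0 [0.19034315 0.5420486  0.30295409] [[-0.943, 0.331, -0.001], [0.331, 0.943, -0.002], [0.0, -0.002, -1.0]] 0.0851835414939271
scene [[348.4, 0.0, 256.6], [0.0, 348.4, 184.5], [0.0, 0.0, 1.0]] [[-0.738, 0.674, 0.022], [0.371, 0.433, -0.821], [-0.564, -0.598, -0.57]] [0.286, -0.179, 1.613] 0.9953867594401041
top [[408.1, 0.0, 257.8], [0.0, 408.1, 191.1], [0.0, 0.0, 1.0]] [[-0.018, -1.0, -0.017], [-0.995, 0.02, -0.095], [0.095, 0.015, -0.995]] [0.119, 0.509, 1.243] 0.9961496988932291
{'mtx': array([[291.71122412,   0.        , 253.200614  ],
       [  0.        , 291.71122412, 191.24810118],
       [  0.        ,   0.        ,   1.        ]]), 'hand_eye': array([[-8.04353596e-04, -9.58891575e-01, -2.83771562e-01,
         7.16365101e-02],
       [ 9.99999660e-01, -8.22826697e-04, -5.40989189e-05,
        -3.64237480e-04],
       [-1.81619820e-04, -2.83771509e-01,  9.58891911e-01,
        -7.01290824e-02],
       [ 0.00000000e+00,  0.00000000e+00,  0.00000000e+00,
         1.00000000e+00]])}
```

View pics/top0.png

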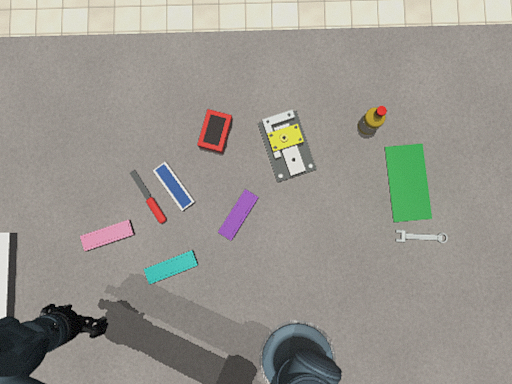

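View pics/scene0.png

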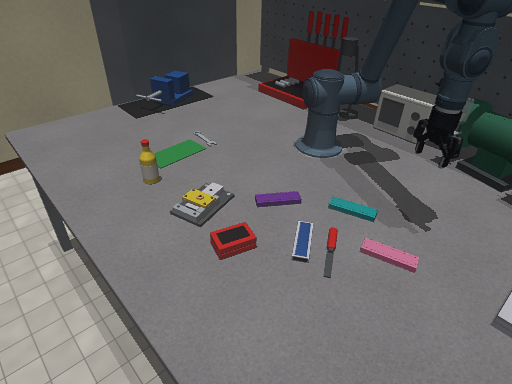

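Top view: the jig is at (287,145) with the drilled bar's white end at (292,160). The mat is at (408,182), wrench (420,237), oil (372,120), case (215,130) and file (148,195).
Candidates for the blank: blue-topped (173,186), pink (107,235), turquoise (171,266), purple (239,214). I choose the blue one at (173,186), seen at (303,240) in the scene view.

```bash
cat > h.py <<'E'
from cell import env
import cv2,numpy as np
def cam(n,s=None):
    m=env.camera_model(n);K=m['mtx']
    if n!='wrist': R=np.array(m['R']);return K,R.T,-R.T@np.array(m['t'])
    s=s or env.state();H=m['hand_eye'];E=np.array(s['eef_rot']);return K,E@H[:3,:3],E@H[:3,3]+np.array(s['ee_pos'])
def ray(c,px):
    K,R,o=c;px=np.atleast_2d(px).astype(float)
    return o,(np.c_[px,np.ones(len(px))]@np.linalg.inv(K).T)@R.T
def plane(c,px,z):
    o,d=ray(c,px);return o+d*((z-o[2])/d[:,2])[:,None]
def tri(c1,p1,c2,p2):
    o,d=ray(c1,p1);q,e=ray(c2,p2);d,e=d[0],e[0]
    a=np.linalg.lstsq(np.c_[d,-e],q-o,rcond=None)[0];A=o+a[0]*d;B=q+a[1]*e
    return (A+B)/2,np.linalg.norm(A-B)
def depthpt(c,px,d):
    o,r=ray(c,px);px=np.atleast_2d(px).astype(int);return o+r*d[px[:,1],px[:,0]][:,None]
def mask(p,lo,hi,box=None):
    m=cv2.inRange(cv2.cvtColor(p,cv2.COLOR_RGB2HSV),np.array(lo),np.array(hi))
    if box is not None:
        k=np.zeros_like(m);x0,y0,x1,y1=box;k[y0:y1,x0:x1]=1;m=m*k
    return m
def blob(m):
    return max(cv2.findContours(m,cv2.RETR_EXTERNAL,cv2.CHAIN_APPROX_NONE)[0],key=cv2.contourArea)
def rect(c,cnt,z):
    """min-area rectangle in the plane z: centre, (long, short), yaw of long axis"""
    P=plane(c,cnt[:,0,:]+0.0,z)[:,:2].astype(np.float32)
    (x,y),(w,h),a=cv2.minAreaRect(P*1000)
    if w<h:w,h,a=h,w,a+90
    return np.round([x,y],1),np.round([w,h],1),round((a+90)%180-90,1)
def shot(n,name):
    s=env.state();c=cam(n,s);p,d=env.get_image(n);cv2.imwrite(f'pics/{name}.png',p[...,::-1]);np.save(f'pics/{name}.npy',d);return c,p,d
E
python3 - <<'E'
from h import *
C={}
for n,boxes in(('top',dict(blank=(140,150,205,220),mat=(370,130,450,230),yel=(262,118,306,155))),('scene',dict(blank=(280,210,325,270),mat=(140,130,215,170),yel=(180,185,220,212)))):
    p=cv2.imread(f'pics/{n}0.png')[...,::-1].copy();d=np.load(f'pics/{n}0.npy');c=cam(n);C[n]=c
    for k,(lo,hi,z) in dict(blank=((100,100,60),(125,255,255),.02),mat=((50,100,50),(75,255,255),.003),yel=((22,120,120),(34,255,255),.048)).items():
        b=blob(mask(p,lo,hi,boxes[k]));mm=np.zeros(p.shape[:2],np.uint8);cv2.drawContours(mm,[b],-1,1,-1)
        ys,xs=np.nonzero(cv2.erode(mm,np.ones((3,3))))
        Z=depthpt(c,np.c_[xs,ys],d)
        M=cv2.moments(b);g=(M['m10']/M['m00'],M['m01']/M['m00']);C[n,k]=g
        print(n,k,np.round(g,1),rect(c,b,z),'depth med',np.round(np.median(Z,0),4))
for k in('blank','mat','yel'):print(k,tri(C['top'],C['top',k],C['scene'],C['scene',k]))
p=cv2.imread('pics/top0.png')
a=cv2.resize(p[95:195,245:345],None,fx=4,fy=4,interpolation=2);b=cv2.resize(p[140:240,120:220],None,fx=4,fy=4,interpolation=2)
cv2.imwrite('pics/crop1.png',np.hstack([a,b]))
E
```

```text
top blank [173.2 185.6] (array([535.1, 374.8]), array([147.2,  31.3]), 35.5) depth med [0.5333 0.3744 0.0209]
top mat [407.9 182.5] (array([ 533. , -363.1]), array([238.3, 119.3]), 4.0) depth med [ 0.5306 -0.3631  0.0031]
top yel [285.  137.3] (array([674.4,  22. ]), array([99.7, 59.5]), -72.6) depth med [0.6742 0.0224 0.0489]
scene blank [302.8 239.2] (array([535.5, 373.9]), array([149.5,  32.6]), 35.6) depth med [0.5424 0.379  0.0208]
scene mat [177.  152.5] (array([ 533.9, -363.4]), array([239.3, 119.6]), 4.0) depth med [ 0.534  -0.3575  0.0038]
scene yel [198.8 196.9] (array([676.7,  21.6]), array([98.4, 59.6]), -72.9) depth med [0.6789 0.0269 0.049 ]
blank (array([0.53563391, 0.37499689, 0.01534627]), np.float64(0.0014844544817321425))
mat (array([ 0.53060373, -0.36307359,  0.00138187]), np.float64(0.002448831353576658))
yel (array([0.67534861, 0.02146137, 0.04626752]), np.float64(0.0014882310960931248))
```

View pics/crop1.png

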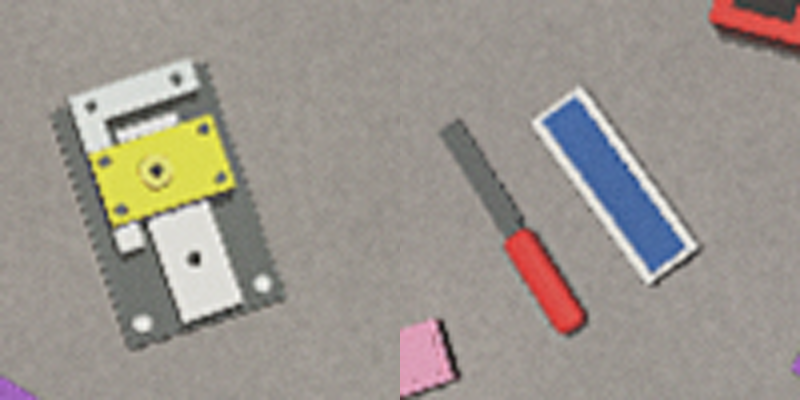

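The crop confirms it: the blue-marked blank, with a white border, runs from (560,110) to (675,265), with the file to its left. The drilled bar's end shows its hole at (195,258), and the bar is slightly skewed. The heights agree with the text to within about 5 mm. Next I'll move to a hover over the jig.

```bash
T='"rotation":[0,0,0],"claw":85'
python3 -m handwheel '[{"translation":[-0.98,-0.6,0.08],"rotation":[0,0,-0.3],"claw":85},{"translation":[-0.98,-0.6,0.08],"rotation":[0,0,0.3],"claw":85},{"translation":[-0.98,-0.6,0.08],"rotation":[0,0,0],"claw":85},{"translation":[-0.98,-0.6,0.08],"rotation":[0,0,0],"claw":85},{"translation":[-0.98,-0.6,0.08],"rotation":[0,0,0],"claw":85},{"translation":[-0.98,-0.6,0.08],"rotation":[0,0,0],"claw":85},{"translation":[-0.98,-0.6,0.08],"rotation":[0,0,0],"claw":85},{"translation":[-0.98,-0.6,0.08],"rotation":[0,0,0],"claw":85}]'
```

```text
t: 0.9
ee_pos: [0.3368, 0.3638, 0.2874]
eef_rot: [[-0.944, 0.331, -0.001], [0.331, 0.944, -0.001], [0.0, -0.001, -1.0]]
contact_force: [0.5, -0.0, 1.0]
grip_width: 0.085
grasp_force: 0.0
```

```bash
python3 -m handwheel '[{"translation":[-0.98,-0.6,0.09],"rotation":[0,0,0],"claw":85},{"translation":[-0.98,-0.6,0.09],"rotation":[0,0,0],"claw":85},{"translation":[-0.98,-0.6,0.09],"rotation":[0,0,0],"claw":85},{"translation":[-0.98,-0.6,0.09],"rotation":[0,0,0],"claw":85},{"translation":[-0.98,-0.6,0.09],"rotation":[0,0,0],"claw":85},{"translation":[-0.98,-0.6,0.09],"rotation":[0,0,0],"claw":85},{"translation":[-0.98,-0.6,0.09],"rotation":[0,0,0],"claw":85},{"translation":[-0.98,-0.6,0.09],"rotation":[0,0,0],"claw":85}]' >/dev/null
python3 -m handwheel '[{"translation":[-0.98,-0.6,0.09],"rotation":[0,0,0],"claw":85},{"translation":[-0.98,-0.6,0.09],"rotation":[0,0,0],"claw":85},{"translation":[-0.98,-0.6,0.09],"rotation":[0,0,0],"claw":85},{"translation":[-0.98,-0.6,0.09],"rotation":[0,0,0],"claw":85},{"translation":[-0.98,-0.6,0.09],"rotation":[0,0,0],"claw":85},{"translation":[-0.98,-0.6,0.09],"rotation":[0,0,0],"claw":85},{"translation":[-0.98,-0.6,0.09],"rotation":[0,0,0],"claw":85},{"translation":[-0.88,-0.6,0.09],"rotation":[0,0,0],"claw":85}]' >/dev/null
python3 -m handwheel '[{"translation":[0,0,0],"rotation":[0,0,-1],"claw":85},{"translation":[0,0,0],"rotation":[0,0,-1],"claw":85},{"translation":[0,0,0],"rotation":[0,0,-1],"claw":85},{"translation":[0,0,0],"rotation":[0,0,-1],"claw":85},{"translation":[0,0,0],"rotation":[0,0,-1],"claw":85},{"translation":[0,0,0],"rotation":[0,0,-1],"claw":85},{"translation":[0,0,0],"rotation":[0,0,-0.1],"claw":85},{"translation":[0,0,0],"rotation":[0,0,0],"claw":85}]'
python3 -c "
from h import *
shot('wrist','w1')"
```

```text
t: 3.3
ee_pos: [0.6241, 0.0095, 0.2515]
eef_rot: [[-0.956, -0.295, -0.001], [-0.295, 0.956, 0.0], [0.001, 0.0, -1.0]]
contact_force: [-0.1, -1.1, 0.3]
grip_width: 0.0848
grasp_force: 0.0
```

View pics/w1.png

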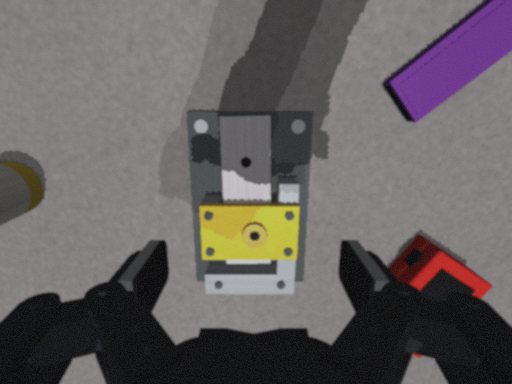

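Wrist view: the jig base spans (188,112) to (312,112) at its open end. The drilled bar sticks out at (221..271, 115..199) with its hole at (246,161). The bridge is at (250,233) and the end stop at (250,285).

```bash
cat >> h.py <<'E'
def world(c,d):
    h,w=d.shape;u,v=np.meshgrid(np.arange(w),np.arange(h));o,r=ray(c,np.c_[u.ravel(),v.ravel()])
    P=(o+r*d.ravel()[:,None]).reshape(h,w,3);P[d<=0]=np.nan;return P
def zmask(P,z0,z1,box):
    m=((P[...,2]>z0)&(P[...,2]<z1)).astype(np.uint8)*255;k=np.zeros_like(m);x0,y0,x1,y1=box;k[y0:y1,x0:x1]=1
    return cv2.morphologyEx(m*k,cv2.MORPH_OPEN,np.ones((3,3)))
E
python3 - <<'E'
from h import *
c=cam('wrist');p=cv2.imread('pics/w1.png')[...,::-1].copy();d=np.load('pics/w1.npy');P=world(c,d)
for n,px in dict(bench=(170,140),base=(205,170),bar=(246,140),bridge=(225,245),stop=(250,285)).items():print(n,np.round(np.nanmedian(P[px[1]-3:px[1]+4,px[0]-3:px[0]+4].reshape(-1,3),0),4))
for n,(z0,z1,z,box) in dict(bar=(.026,.037,.032,(195,105,276,196)),jig=(.006,.02,.012,(170,100,330,300)),bridge=(.042,.051,.048,(190,190,310,275)),stop=(.03,.04,.036,(195,276,305,300))).items():
    b=blob(zmask(P,z0,z1,box));print(n,cv2.boundingRect(b),rect(c,b,z))
b=blob(mask(p,(18,120,60),(36,255,255),(190,190,310,275)));print('yellow',rect(c,b,.048))
# edge lines
g=cv2.cvtColor(p,cv2.COLOR_RGB2GRAY)
bm=blob(zmask(P,.026,.037,(195,105,276,196)));q=bm[:,0,:]
for side in(0,1):
    rows=range(120,190,2);e=[(q[q[:,1]==r][:,0].min() if side==0 else q[q[:,1]==r][:,0].max(),r) for r in rows]
    W=plane(c,np.array(e)+[(-.5 if side==0 else .5),0],.032);vx,vy,x0,y0=cv2.fitLine(W[:,:2].astype(np.float32),cv2.DIST_HUBER,0,.01,.01).ravel()
    print('bar side',side,np.degrees(np.arctan(vy/vx)).round(2),x0,y0)
E
```

```text
bench [ 6.173e-01 -8.830e-02  6.000e-04]
base [ 0.6352 -0.0422  0.0125]
bar [ 0.5892 -0.0093  0.0321]
bridge [0.6966 0.0007 0.0483]
stop [0.7427 0.0415 0.0366]
bar (220, 115, 51, 81) (array([605.4,  -5.1]), array([80.6, 49.2]), 18.0)
jig (252, 112, 61, 170) (array([648.2,  47.6]), array([198.6,  62.3]), 17.1)
bridge (200, 204, 100, 56) (array([675.8,  20.6]), array([99.8, 61. ]), -72.9)
stop (205, 276, 90, 18) (array([742.3,  41. ]), array([100.1,  22.1]), -72.9)
yellow (array([675.4,  20.2]), array([100. ,  62.1]), -72.9)
bar side 0 17.91 0.6064285 -0.030510066
bar side 1 18.06 0.5976698 0.01880967
```

Bar front end measured at jig x −95, y −4, yaw 0.9° relative to the jig. Top is at z 0.032 and the base at 0.0125, both as expected. Now I grasp 25 mm from its end.

```bash
python3 -m handwheel '[{"translation":[0.75,-0.18,0.5],"rotation":[0,0,-0.14],"claw":85},{"translation":[0.74,-0.18,0.5],"rotation":[0,0,0],"claw":85},{"translation":[0,0,1],"rotation":[0,0,0],"claw":85},{"translation":[0,0,1],"rotation":[0,0,0],"claw":85},{"translation":[0,0,1],"rotation":[0,0,0],"claw":85},{"translation":[0,0,1],"rotation":[0,0,0],"claw":85},{"translation":[0,0,1],"rotation":[0,0,0],"claw":85},{"translation":[0,0,0.6],"rotation":[0,0,0],"claw":85}]' 40
python3 -m handwheel '[{"translation":[0,0,0.06],"rotation":[0,0,0],"claw":60},{"translation":[0,0,0],"rotation":[0,0,0],"claw":40},{"translation":[0,0,0],"rotation":[0,0,0],"claw":40},{"translation":[0,0,0],"rotation":[0,0,0],"claw":40},{"translation":[0,0,0],"rotation":[0,0,0],"claw":40}]' 40
```

```text
t: 4.15
ee_pos: [0.5904, -0.0103, 0.0848]
eef_rot: [[-0.951, -0.309, -0.003], [-0.309, 0.951, 0.0], [0.002, 0.001, -1.0]]
contact_force: [-0.6, -0.2, 0.3]
grip_width: 0.0848
grasp_force: 0.0
t: 4.65
ee_pos: [0.5925, -0.0105, 0.0866]
eef_rot: [[-0.951, -0.31, 0.002], [-0.31, 0.951, -0.0], [-0.002, -0.001, -1.0]]
contact_force: [-0.0, -0.0, 1.8]
grip_width: 0.0491
grasp_force: 43.8
```

```bash
python3 -m handwheel '[{"translation":[0.1,0,-0.08],"rotation":[0,0,0],"claw":40},{"translation":[0.5,0.01,0],"rotation":[0,0,0],"claw":40},{"translation":[0.8,0.01,0],"rotation":[0,0,0],"claw":40},{"translation":[0.8,0.01,0],"rotation":[0,0,0],"claw":40},{"translation":[0.8,0.01,0],"rotation":[0,0,0],"claw":40},{"translation":[0.8,0.01,0],"rotation":[0,0,0],"claw":40},{"translation":[0.8,0.01,0],"rotation":[0,0,0],"claw":40},{"translation":[0,0,0],"rotation":[0,0,0],"claw":40}]' 50
python3 -m handwheel '[{"translation":[0,0,-0.5],"rotation":[0,0,0],"claw":40},{"translation":[0,0,-0.8],"rotation":[0,0,0],"claw":40},{"translation":[0,0,-0.8],"rotation":[0,0,0],"claw":40},{"translation":[0,0,-0.8],"rotation":[0,0,0],"claw":40},{"translation":[0,0,0],"rotation":[0,0,0],"claw":40}]' 50
python3 - <<'E'
from h import *
c,p,d=shot('wrist','w2');P=world(c,d);
print(np.round(np.nanmedian(P[90:110,240:255].reshape(-1,3),0),3))
E
```

```text
t: 5.45
ee_pos: [0.4784, -0.0448, 0.087]
eef_rot: [[-0.951, -0.309, -0.004], [-0.309, 0.951, 0.0], [0.004, 0.002, -1.0]]
contact_force: [-1.2, -0.4, -1.1]
grip_width: 0.0487
grasp_force: 52.1
t: 5.95
ee_pos: [0.4846, -0.0451, 0.1626]
eef_rot: [[-0.951, -0.311, 0.006], [-0.311, 0.951, -0.001], [-0.006, -0.003, -1.0]]
contact_force: [1.5, -0.7, -1.9]
grip_width: 0.0488
grasp_force: 52.2
[ 0.415 -0.074  0.   ]
```

View pics/w2.png

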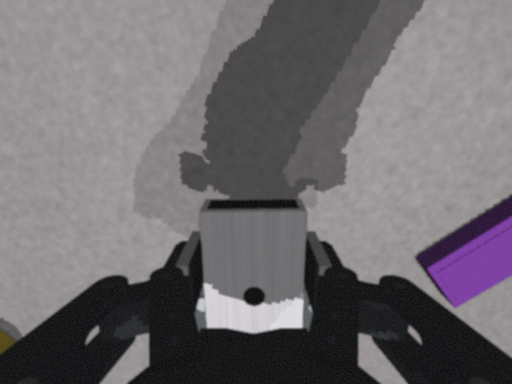

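The bar is held (near end at pixel row 205, hole at (254,296)). Next I carry it over the mat.

```bash
python3 -m handwheel '[{"translation":[0.16,-0.5,0],"rotation":[0,0,0],"claw":40},{"translation":[0.32,-0.9,0],"rotation":[0,0,0],"claw":40},{"translation":[0.32,-0.94,0],"rotation":[0,0,0],"claw":40},{"translation":[0.32,-0.94,0],"rotation":[0,0,0],"claw":40},{"translation":[0.32,-0.94,0],"rotation":[0,0,0],"claw":40},{"translation":[0.32,-0.94,0],"rotation":[0,0,0],"claw":40},{"translation":[0.32,-0.94,0],"rotation":[0,0,0],"claw":40},{"translation":[0.32,-0.94,0],"rotation":[0,0,0],"claw":40}]' 50 >/dev/null
python3 -m handwheel '[{"translation":[0.32,-0.94,0],"rotation":[0,0,0],"claw":40},{"translation":[0.32,-0.94,0],"rotation":[0,0,0],"claw":40},{"translation":[0.32,-0.94,0],"rotation":[0,0,0],"claw":40},{"translation":[0.32,-0.94,0],"rotation":[0,0,0],"claw":40},{"translation":[0.32,-0.94,0],"rotation":[0,0,0],"claw":40},{"translation":[0.32,-0.5,0],"rotation":[0,0,0],"claw":40},{"translation":[0.16,0,0],"rotation":[0,0,0.5],"claw":40},{"translation":[0,0,0],"rotation":[0,0,0.7],"claw":40}]' 50 >/dev/null
python3 -m handwheel '[{"translation":[0,0,0],"rotation":[0,0,0.7],"claw":40},{"translation":[0,0,0],"rotation":[0,0,0.43],"claw":40},{"translation":[0,0,0],"rotation":[0,0,0],"claw":40},{"translation":[0,0,0],"rotation":[0,0,0],"claw":40}]' 50
python3 - <<'E'
from h import *
c,p,d=shot('wrist','w3');P=world(c,d)
q=P[215:285,215:290].reshape(-1,3);q=q[~np.isnan(q[:,0])];A=np.c_[q[:,:2],np.ones(len(q))];s=np.linalg.lstsq(A,q[:,2],rcond=None)[0]
print('slopes deg',np.degrees(np.arctan(s[:2])),'z',np.median(q[:,2]))
for r in(208,220,240):print(np.round(P[r,253],4))
c,p,d=shot('top','t3')
E
```

```text
t: 8.0
ee_pos: [0.4697, -0.3701, 0.159]
eef_rot: [[-0.997, -0.072, -0.001], [-0.072, 0.997, 0.001], [0.001, 0.001, -1.0]]
contact_force: [-1.0, 0.1, -2.3]
grip_width: 0.049
grasp_force: 52.3
slopes deg [-0.34504792  0.0295408 ] z 0.10471647492966317
[ 0.444  -0.3725  0.1012]
[ 0.4487 -0.3722  0.1043]
[ 0.4589 -0.3714  0.104 ]
```

```bash
python3 -m handwheel '[{"translation":[-0.16,0.05,0.5],"rotation":[0,0,0],"claw":40},{"translation":[-0.16,0.05,0.8],"rotation":[0,0,0],"claw":40},{"translation":[0,0,0.8],"rotation":[0,0,0],"claw":40},{"translation":[0,0,0.6],"rotation":[0,0,0],"claw":40},{"translation":[0,0,0.3],"rotation":[0,0,0],"claw":40},{"translation":[0,0,0.16],"rotation":[0,0,0],"claw":40},{"translation":[0,0,0.06],"rotation":[0,0,0],"claw":40},{"translation":[0,0,0],"rotation":[0,0,0],"claw":40}]' 50
```

```text
t: 8.9
ee_pos: [0.4785, -0.3676, 0.0798]
eef_rot: [[-0.997, -0.072, 0.001], [-0.072, 0.997, -0.001], [-0.001, -0.001, -1.0]]
contact_force: [-0.0, 0.2, -2.4]
grip_width: 0.0486
grasp_force: 52.3
```

```bash
python3 -m handwheel '[{"translation":[0,0,0.06],"rotation":[0,0,0],"claw":40},{"translation":[0,0,0.03],"rotation":[0,0,0],"claw":40},{"translation":[0,0,0],"rotation":[0,0,0],"claw":40}]' 50
python3 -m handwheel '[{"translation":[0,0,0],"rotation":[0,0,0],"claw":55},{"translation":[0,0,0],"rotation":[0,0,0],"claw":70},{"translation":[0,0,0],"rotation":[0,0,0],"claw":85},{"translation":[0,0,-0.5],"rotation":[0,0,0],"claw":85},{"translation":[0,0,-0.9],"rotation":[0,0,0],"claw":85},{"translation":[0,0,-1],"rotation":[0,0,0],"claw":85},{"translation":[0,0,-1],"rotation":[0,0,0],"claw":85},{"translation":[0,0,-1],"rotation":[0,0,0],"claw":85}]' 50
python3 - <<'E'
from h import *
c,p,d=shot('wrist','w4');P=world(c,d)
m=zmask(P,.016,.03,(100,60,420,330));b=blob(m);print(cv2.boundingRect(b),rect(c,b,.023))
c,p,d=shot('top','t4');P=world(c,d)
b=blob(zmask(P,.014,.035,(380,140,440,225)));print(cv2.boundingRect(b),rect(c,b,.023))
E
```

```text
t: 9.2
ee_pos: [0.4785, -0.3677, 0.0776]
eef_rot: [[-0.997, -0.071, 0.001], [-0.071, 0.997, -0.001], [-0.001, -0.001, -1.0]]
contact_force: [0.4, -0.0, -1.1]
grip_width: 0.0487
grasp_force: 52.3
t: 10.0
ee_pos: [0.4782, -0.3673, 0.1892]
eef_rot: [[-0.997, -0.072, 0.001], [-0.072, 0.997, -0.0], [-0.001, -0.001, -1.0]]
contact_force: [0.0, 0.0, -1.0]
grip_width: 0.0854
grasp_force: 0.0
(223, 162, 61, 164) (array([ 532.2, -363.5]), array([161.5,  49.8]), 4.7)
(398, 157, 23, 52) (array([ 529.9, -359.8]), array([160.,  53.]), 4.3)
```

The drilled bar is centred on the mat at (532,−363), yaw 4.7° against the mat's 4.0°, with its top at 23 mm. Now I go to the blank.

```bash
python3 -m handwheel '[{"translation":[-0.09,0.5,-0.3],"rotation":[0,0,0],"claw":85},{"translation":[-0.09,0.98,-0.3],"rotation":[0,0,0],"claw":85},{"translation":[-0.09,0.98,-0.3],"rotation":[0,0,0],"claw":85},{"translation":[-0.09,0.98,-0.3],"rotation":[0,0,0],"claw":85},{"translation":[-0.09,0.98,-0.3],"rotation":[0,0,0],"claw":85},{"translation":[-0.09,0.98,-0.3],"rotation":[0,0,0],"claw":85},{"translation":[-0.09,0.98,-0.3],"rotation":[0,0,0],"claw":85},{"translation":[-0.09,0.98,-0.3],"rotation":[0,0,0],"claw":85}]' >/dev/null
python3 -m handwheel '[{"translation":[-0.09,0.98,0],"rotation":[0,0,0],"claw":85},{"translation":[-0.09,0.98,0],"rotation":[0,0,0],"claw":85},{"translation":[-0.09,0.98,0],"rotation":[0,0,0],"claw":85},{"translation":[-0.09,0.98,0],"rotation":[0,0,0],"claw":85},{"translation":[-0.09,0.98,0],"rotation":[0,0,0],"claw":85},{"translation":[-0.09,0.98,0],"rotation":[0,0,0],"claw":85},{"translation":[-0.09,0.98,0],"rotation":[0,0,0],"claw":85},{"translation":[-0.09,0.98,0],"rotation":[0,0,0],"claw":85}]' >/dev/null
python3 -m handwheel '[{"translation":[-0.09,0.98,0],"rotation":[0,0,0],"claw":85},{"translation":[-0.09,0.98,0],"rotation":[0,0,0],"claw":85},{"translation":[-0.09,0.98,0],"rotation":[0,0,0],"claw":85},{"translation":[-0.09,0.98,0],"rotation":[0,0,0],"claw":85},{"translation":[-0.09,0.98,0],"rotation":[0,0,0],"claw":85},{"translation":[-0.09,0.98,0],"rotation":[0,0,0],"claw":85},{"translation":[-0.09,0.98,0],"rotation":[0,0,0],"claw":85},{"translation":[-0.09,0.98,0],"rotation":[0,0,0],"claw":85}]'
python3 -m handwheel '[{"translation":[-0.09,0.98,0],"rotation":[0,0,0],"claw":85},{"translation":[-0.09,0.98,0],"rotation":[0,0,0],"claw":85},{"translation":[-0.09,0.98,0],"rotation":[0,0,0],"claw":85},{"translation":[-0.09,0.98,0],"rotation":[0,0,0],"claw":85},{"translation":[-0.09,0.98,0],"rotation":[0,0,0],"claw":85},{"translation":[0,0,0],"rotation":[0,0,-1],"claw":85},{"translation":[0,0,0],"rotation":[0,0,-1],"claw":85},{"translation":[0,0,0],"rotation":[0,0,-1],"claw":85}]' >/dev/null
python3 -m handwheel '[{"translation":[0,0,0],"rotation":[0,0,-1],"claw":85},{"translation":[0,0,0],"rotation":[0,0,-1],"claw":85},{"translation":[0,0,0],"rotation":[0,0,-0.23],"claw":85},{"translation":[0,0,0],"rotation":[0,0,0],"claw":85}]'
python3 - <<'E'
from h import *
c,p,d=shot('wrist','w5');P=world(c,d)
m=mask(p,(100,80,40),(128,255,255));b=blob(m);print('blue',cv2.boundingRect(b),rect(c,b,.02))
x,y,w,h=cv2.boundingRect(b)
b=blob(zmask(P,.012,.03,(x-25,y-25,x+w+25,y+h+25)));print(cv2.boundingRect(b),rect(c,b,.02))
mm=np.zeros(m.shape,np.uint8);cv2.drawContours(mm,[b],-1,1,-1);print('z',np.nanmedian(P[...,2][mm>0]))
E
```

```text
t: 12.5
ee_pos: [0.4891, 0.2124, 0.2462]
eef_rot: [[-0.997, -0.072, -0.003], [-0.072, 0.997, -0.0], [0.003, -0.0, -1.0]]
contact_force: [-0.2, 0.3, 0.3]
grip_width: 0.0852
grasp_force: 0.0
t: 13.7
ee_pos: [0.4922, 0.3341, 0.2465]
eef_rot: [[-0.815, -0.58, -0.002], [-0.58, 0.815, -0.001], [0.002, 0.0, -1.0]]
contact_force: [-0.3, -0.0, 0.6]
grip_width: 0.0853
grasp_force: 0.0
blue (245, 164, 32, 125) (array([536.9, 374.4]), array([147.8,  32.5]), 35.5)
(237, 157, 48, 136) (array([536.1, 374. ]), array([160.5,  49.9]), 35.4)
z 0.020541846351980586
```

View pics/w5.png

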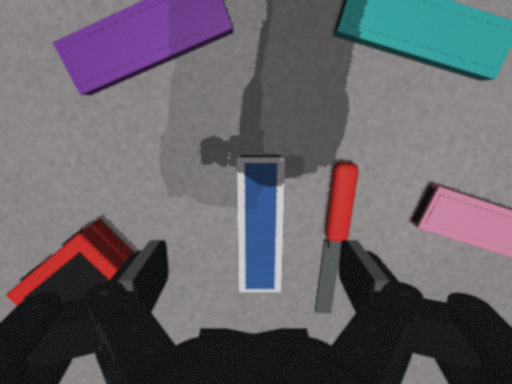

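The view shows the blank at (261,225), blue with a white rim, and the file handle to its right at (343,200), about 48 mm from the blank, so the open finger (32 mm) clears it. Now I grasp it 57 mm back from its centre.

```bash
python3 -m handwheel '[{"translation":[-0.04,0.15,0.5],"rotation":[0,0,0],"claw":85},{"translation":[-0.04,0.14,1],"rotation":[0,0,0],"claw":85},{"translation":[0,0,1],"rotation":[0,0,0],"claw":85},{"translation":[0,0,1],"rotation":[0,0,0],"claw":85},{"translation":[0,0,1],"rotation":[0,0,0],"claw":85},{"translation":[0,0,1],"rotation":[0,0,0],"claw":85},{"translation":[0,0,0.9],"rotation":[0,0,0],"claw":85},{"translation":[0,0,0.4],"rotation":[0,0,0],"claw":85}]' 50
python3 -m handwheel '[{"translation":[0,0,0],"rotation":[0,0,0],"claw":60},{"translation":[0,0,0],"rotation":[0,0,0],"claw":40},{"translation":[0,0,0],"rotation":[0,0,0],"claw":40},{"translation":[0,0,0],"rotation":[0,0,0],"claw":40},{"translation":[0,0,-0.3],"rotation":[0,0,0],"claw":40},{"translation":[0,0,-0.8],"rotation":[0,0,0],"claw":40},{"translation":[0,0,-1],"rotation":[0,0,0],"claw":40},{"translation":[0,0,-1],"rotation":[0,0,0],"claw":40}]' 50
```

```text
t: 14.55
ee_pos: [0.4886, 0.3403, 0.0739]
eef_rot: [[-0.815, -0.58, -0.004], [-0.58, 0.815, -0.002], [0.005, 0.001, -1.0]]
contact_force: [0.5, -0.9, 0.7]
grip_width: 0.0849
grasp_force: 0.0
t: 15.35
ee_pos: [0.4902, 0.3409, 0.1557]
eef_rot: [[-0.814, -0.58, -0.001], [-0.58, 0.814, -0.0], [0.001, 0.0, -1.0]]
contact_force: [0.7, 0.3, -1.5]
grip_width: 0.0486
grasp_force: 53.0
```

```bash
python3 -m handwheel '[{"translation":[0.35,-0.47,0],"rotation":[0,0,0],"claw":40},{"translation":[0.7,-0.935,0],"rotation":[0,0,0],"claw":40},{"translation":[0.7,-0.935,0],"rotation":[0,0,0],"claw":40},{"translation":[0.7,-0.935,0],"rotation":[0,0,0],"claw":40},{"translation":[0.7,-0.935,0],"rotation":[0,0,0],"claw":40},{"translation":[0.7,-0.935,0],"rotation":[0,0,0],"claw":40},{"translation":[0.7,-0.935,0],"rotation":[0,0,0],"claw":40},{"translation":[0.7,-0.935,0],"rotation":[0,0,0],"claw":40}]' 50 >/dev/null
python3 -m handwheel '[{"translation":[0.7,-0.935,0],"rotation":[0,0,0],"claw":40},{"translation":[0.7,-0.935,0],"rotation":[0,0,0],"claw":40},{"translation":[0.7,-0.935,0],"rotation":[0,0,0],"claw":40},{"translation":[0.7,-0.935,0],"rotation":[0,0,0],"claw":40},{"translation":[0.65,-0.93,0],"rotation":[0,0,0],"claw":40},{"translation":[0.35,-0.47,0],"rotation":[0,0,0.4],"claw":40},{"translation":[0,0,0],"rotation":[0,0,0.9],"claw":40},{"translation":[0,0,0],"rotation":[0,0,0.9],"claw":40}]' 50 >/dev/null
python3 -m handwheel '[{"translation":[0,0,0],"rotation":[0,0,0.6],"claw":40},{"translation":[0,0,0],"rotation":[0,0,0.27],"claw":40},{"translation":[0,0,0],"rotation":[0,0,0],"claw":40},{"translation":[0,0,0],"rotation":[0,0,0],"claw":40}]' 50
cat >> h.py <<'E'
O=np.array([.6566,.0145]);YJ=17.1
def jig(xy):
    a=np.radians(YJ);d=np.asarray(xy)[...,:2]-O;return np.round(1000*np.stack([d[...,0]*np.cos(a)+d[...,1]*np.sin(a),-d[...,0]*np.sin(a)+d[...,1]*np.cos(a)],-1),1)
E
python3 - <<'E'
from h import *
s=env.state();print('tcp jig',jig(np.array(s['ee_pos'])),'yaw',np.degrees(np.arctan2(s['eef_rot'][1][0],s['eef_rot'][0][0]))%360)
c,p,d=shot('wrist','w6');P=world(c,d)
q=P[215:285,215:290].reshape(-1,3);q=q[~np.isnan(q[:,0])];A=np.c_[q[:,:2],np.ones(len(q))];k=np.linalg.lstsq(A,q[:,2],rcond=None)[0]
print('slopes deg',np.degrees(np.arctan(k[:2])),'z',np.median(q[:,2]))
zt=np.median(q[:,2]);b=blob(zmask(P,zt-.005,zt+.005,(180,150,330,290)));print(cv2.boundingRect(b));r=rect(c,b,zt);print(r,jig(r[0]/1000))
c,p,d=shot('top','t6');P=world(c,d)
b=blob(mask(p,(100,80,40),(128,255,255),(230,120,350,260)));r=rect(c,b,zt);print('top blue',r,jig(r[0]/1000))
E
```

```text
t: 17.35
ee_pos: [0.4823, -0.0377, 0.1544]
eef_rot: [[-0.956, -0.294, -0.001], [-0.294, 0.956, 0.0], [0.001, 0.0, -1.0]]
contact_force: [-0.2, 0.0, -2.2]
grip_width: 0.0488
grasp_force: 53.0
tcp jig [-181.9    1.3] yaw 197.10735280757777
slopes deg [-0.31205071  0.01310924] z 0.09634326827316583
(189, 207, 130, 83)
(array([478.4, -39.3]), array([62.2, 44.2]), -72.9) [-186.1    1. ]
top blue (array([558.8, -13.8]), array([97.6, 33.6]), 16.8) [-101.8    1.7]
```

```bash
python3 -m handwheel '[{"translation":[0,0,0.5],"rotation":[0,0,0],"claw":40},{"translation":[0,0,0.8],"rotation":[0,0,0],"claw":40},{"translation":[0,0,0.7],"rotation":[0,0,0],"claw":40},{"translation":[0,0,0.4],"rotation":[0,0,0],"claw":40},{"translation":[0,0,0.1],"rotation":[0,0,0],"claw":40},{"translation":[0,0,0],"rotation":[0,0,0],"claw":40},{"translation":[0,0,0],"rotation":[0,0,0],"claw":40}]' 50
python3 - <<'E'
from h import *
s=env.state();print('tcp jig',jig(np.array(s['ee_pos'])))
c,p,d=shot('wrist','w7');P=world(c,d)
q=P[225:280,225:280].reshape(-1,3);print('top z',np.nanmedian(q[:,2]))
c,p,d=shot('top','t7')
b=blob(mask(p,(100,80,40),(128,255,255),(230,120,350,260)));r=rect(c,b,.034);print('top blue',r,jig(r[0]/1000))
E
```

```text
t: 18.15
ee_pos: [0.4834, -0.0377, 0.0928]
eef_rot: [[-0.956, -0.294, 0.001], [-0.294, 0.956, -0.0], [-0.001, -0.001, -1.0]]
contact_force: [0.5, 0.0, -1.8]
grip_width: 0.0486
grasp_force: 53.0
tcp jig [-180.9    1. ]
top z 0.034861534421502194
top blue (array([559. , -13.2]), array([97.6, 32.4]), 16.8) [-101.4    2.2]
```

```bash
python3 -m handwheel '[{"translation":[-0.4,0,0],"rotation":[0,0,0],"claw":40},{"translation":[-0.6,0,0],"rotation":[0,0,0],"claw":40},{"translation":[-0.6,0,0],"rotation":[0,0,0],"claw":40},{"translation":[-0.6,0,0],"rotation":[0,0,0],"claw":40},{"translation":[-0.6,0,0],"rotation":[0,0,0],"claw":40},{"translation":[-0.6,0,0],"rotation":[0,0,0],"claw":40},{"translation":[-0.6,0,0],"rotation":[0,0,0],"claw":40},{"translation":[-0.2,0,0],"rotation":[0,0,0],"claw":40}]' 50
python3 -m handwheel '[{"translation":[0,0,0.06],"rotation":[0,0,0],"claw":40},{"translation":[0,0,0.06],"rotation":[0,0,0],"claw":40},{"translation":[0,0,0],"rotation":[0,0,0],"claw":40}]' 50
python3 -c "
from h import *
s=env.state();print('tcp jig',jig(np.array(s['ee_pos'])))"
```

```text
t: 19.05
ee_pos: [0.5857, -0.0063, 0.0926]
eef_rot: [[-0.956, -0.294, 0.003], [-0.294, 0.956, 0.0], [-0.003, -0.001, -1.0]]
contact_force: [0.3, -0.3, -2.6]
grip_width: 0.0484
grasp_force: 53.0
t: 19.35
ee_pos: [0.5841, -0.0067, 0.0906]
eef_rot: [[-0.956, -0.294, 0.003], [-0.294, 0.956, 0.001], [-0.003, -0.0, -1.0]]
contact_force: [0.6, 1.8, 4.9]
grip_width: 0.0488
grasp_force: 53.8
tcp jig [-75.6   1.1]
```

```bash
python3 -m handwheel '[{"translation":[-0.15,0,0],"rotation":[0,0,0],"claw":40},{"translation":[-0.15,0,0],"rotation":[0,0,0],"claw":40},{"translation":[-0.1,0,0],"rotation":[0,0,0],"claw":40},{"translation":[0,0,0],"rotation":[0,0,0],"claw":40}]' 50|grep -E 'pos|force'
python3 -m handwheel '[{"translation":[-0.1,0,0],"rotation":[0,0,0],"claw":40},{"translation":[0,0,0],"rotation":[0,0,0],"claw":40}]' 50|grep -E 'pos|force'
python3 -m handwheel '[{"translation":[-0.06,0,0],"rotation":[0,0,0],"claw":40},{"translation":[0,0,0],"rotation":[0,0,0],"claw":40}]' 50|grep -E 'pos|force'
python3 -c "
from h import *
s=env.state();print('tcp jig',jig(np.array(s['ee_pos'])))"
```

```text
ee_pos: [0.5892, -0.0049, 0.0906]
contact_force: [-11.0, -3.0, 16.7]
grasp_force: 55.2
ee_pos: [0.5914, -0.0043, 0.0906]
contact_force: [-12.9, -3.4, 16.9]
grasp_force: 55.2
ee_pos: [0.5927, -0.0039, 0.0906]
contact_force: [-12.4, -3.5, 18.1]
grasp_force: 55.2
tcp jig [-66.5   1.2]
```

```bash
python3 -m handwheel '[{"translation":[0,0,-0.04],"rotation":[0,0,0],"claw":40},{"translation":[0,0,0],"rotation":[0,0,0],"claw":40}]' 50|grep -E 'pos|force'
python3 -m handwheel '[{"translation":[-0.06,0,0],"rotation":[0,0,0],"claw":40},{"translation":[0,0,0],"rotation":[0,0,0],"claw":40}]' 50|grep -E 'pos|force'
python3 -m handwheel '[{"translation":[-0.06,0,0],"rotation":[0,0,0],"claw":40},{"translation":[0,0,0],"rotation":[0,0,0],"claw":40}]' 50|grep -E 'pos|force'
python3 -c "
from h import *
s=env.state();print('tcp jig',jig(np.array(s['ee_pos'])))"
```

```text
ee_pos: [0.5956, -0.0031, 0.0907]
contact_force: [-4.4, -1.1, 6.6]
grasp_force: 54.0
ee_pos: [0.5963, -0.0028, 0.0906]
contact_force: [-8.1, -2.2, 9.9]
grasp_force: 54.3
ee_pos: [0.5977, -0.0023, 0.0906]
contact_force: [-7.0, -1.7, 8.8]
grasp_force: 54.3
tcp jig [-61.2   1.2]
```

```bash
python3 -m handwheel '[{"translation":[0,0,-0.02],"rotation":[0,0,0],"claw":40},{"translation":[-0.04,0,0],"rotation":[0,0,0],"claw":40},{"translation":[0,0,0],"rotation":[0,0,0],"claw":40}]' 50|grep -E 'pos|force'
python3 -m handwheel '[{"translation":[-0.05,0,0],"rotation":[0,0,0],"claw":40},{"translation":[0,0,0],"rotation":[0,0,0],"claw":40}]' 50|grep -E 'pos|force'
python3 - <<'E'
from h import *
s=env.state();print('tcp jig',jig(np.array(s['ee_pos'])))
c,p,d=shot('scene','s8');x=cv2.resize(p[175:230,165:240],None,fx=8,fy=8,interpolation=2);cv2.imwrite('pics/s8c.png',x[...,::-1])
c,p,d=shot('wrist','w8');P=world(c,d);
E
```

```text
ee_pos: [0.5995, -0.0018, 0.0906]
contact_force: [-5.2, -1.7, 5.9]
grasp_force: 53.8
ee_pos: [0.5997, -0.0017, 0.0906]
contact_force: [-8.0, -2.0, 8.0]
grasp_force: 54.2
tcp jig [-59.2   1.3]
```

```bash
python3 -m handwheel '[{"translation":[-0.05,0,0],"rotation":[0,0,0],"claw":40},{"translation":[0,0,0],"rotation":[0,0,0],"claw":40}]' 50|grep -E 'pos|force'
python3 -m handwheel '[{"translation":[-0.05,0,0],"rotation":[0,0,0],"claw":40},{"translation":[0,0,0],"rotation":[0,0,0],"claw":40}]' 50|grep -E 'pos|force'
python3 -c "
from h import *
s=env.state();print('tcp jig',jig(np.array(s['ee_pos'])))"
```

```text
ee_pos: [0.5998, -0.0016, 0.0906]
contact_force: [-10.3, -4.1, 12.4]
grasp_force: 54.5
ee_pos: [0.5999, -0.0016, 0.0906]
contact_force: [-14.0, -4.9, 14.5]
grasp_force: 54.8
tcp jig [-58.9   1.3]
```

View pics/s8c.png

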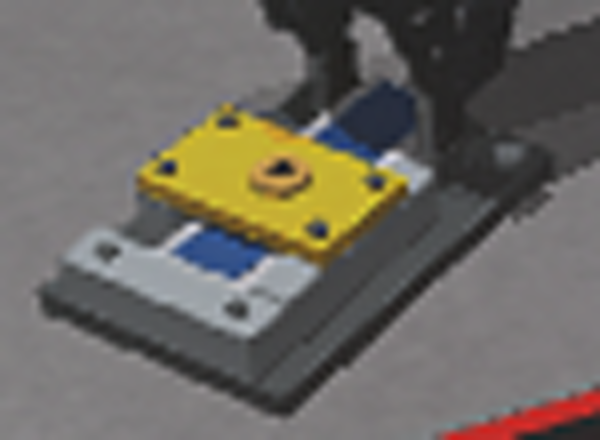

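Scene crop: the blank lies under the bridge with its end at the stop (215,250). TCP x no longer advances while the force rises, so it is against the stop. Next I push sideways to the fence.

```bash
python3 -m handwheel '[{"translation":[0.06,0,-0.03],"rotation":[0,0,0],"claw":40},{"translation":[0,0.08,0],"rotation":[0,0,0],"claw":40},{"translation":[0,0,0],"rotation":[0,0,0],"claw":40}]' 50|grep -E 'pos|force'
python3 -m handwheel '[{"translation":[0,0.06,0],"rotation":[0,0,0],"claw":40},{"translation":[0,0,0],"rotation":[0,0,0],"claw":40}]' 50|grep -E 'pos|force'
python3 -m handwheel '[{"translation":[0,0.05,0],"rotation":[0,0,0],"claw":40},{"translation":[0,0,0],"rotation":[0,0,0],"claw":40}]' 50|grep -E 'pos|force'
python3 -c "
from h import *
s=env.state();print('tcp jig',jig(np.array(s['ee_pos'])),s['moment'],np.degrees(np.arctan2(s['eef_rot'][1][0],s['eef_rot'][0][0]))%360)"
```

```text
ee_pos: [0.5996, -0.0007, 0.0907]
contact_force: [-7.5, -6.8, 5.2]
grasp_force: 53.7
ee_pos: [0.5995, -0.0002, 0.0908]
contact_force: [-7.0, -8.8, 2.7]
grasp_force: 53.6
ee_pos: [0.5993, 0.0003, 0.0908]
contact_force: [-7.0, -10.6, 3.6]
grasp_force: 53.6
tcp jig [-58.9   3.2] [-2.0547118   1.16211414 -0.79215157] 196.79643649132763
```

Run:
```python
from h import *
c,p,d=shot('wrist','w9');P=world(c,d)
cv2.imwrite('pics/w9c.png',cv2.resize(p[130:384,150:360],None,fx=2.3,fy=2.3,interpolation=2)[...,::-1])
```

```text
(no output)
```

View pics/w9c.png

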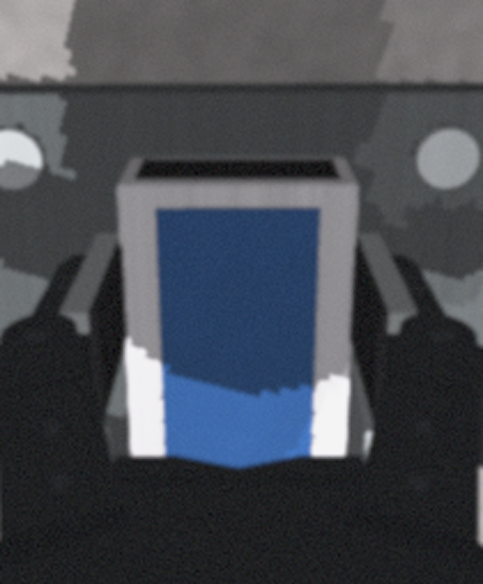

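The near half of the blank sits between the fingers, but the fence is hidden behind them. I ease off the stop and keep pressing towards the fence.

```bash
python3 -m handwheel '[{"translation":[0.12,0,0],"rotation":[0,0,0],"claw":40},{"translation":[0,0.04,0],"rotation":[0,0,0],"claw":40},{"translation":[0,0,0],"rotation":[0,0,0],"claw":40}]' 50|grep -E 'pos|force'
python3 -m handwheel '[{"translation":[0,0.05,0],"rotation":[0,0,0],"claw":40},{"translation":[0,0,0],"rotation":[0,0,0],"claw":40}]' 50|grep -E 'pos|force'
python3 -c "
from h import *
s=env.state();print('tcp jig',jig(np.array(s['ee_pos'])),s['moment'],np.degrees(np.arctan2(s['eef_rot'][1][0],s['eef_rot'][0][0]))%360)"
python3 -m handwheel '[{"translation":[0,0.05,0],"rotation":[0,0,0],"claw":40},{"translation":[0,0,0],"rotation":[0,0,0],"claw":40}]' 50|grep -E 'pos|force'
python3 -c "
from h import *
s=env.state();print('tcp jig',jig(np.array(s['ee_pos'])),s['moment'],np.degrees(np.arctan2(s['eef_rot'][1][0],s['eef_rot'][0][0]))%360)"
```

```text
ee_pos: [0.5979, 0.0025, 0.0911]
contact_force: [-1.4, -6.3, -1.1]
grasp_force: 53.1
ee_pos: [0.5978, 0.0028, 0.0911]
contact_force: [-1.0, -9.0, -1.3]
grasp_force: 53.1
tcp jig [-59.6   6.1] [-1.65731797  0.2233783  -0.67093937] 196.90606145178972
ee_pos: [0.5978, 0.003, 0.0912]
contact_force: [-1.0, -11.7, -1.1]
grasp_force: 53.0
tcp jig [-59.6   6.3] [-2.2180318  0.0602946 -0.5900181] 196.86994304510932
```

```bash
python3 -m handwheel '[{"translation":[-0.08,0,0],"rotation":[0,0,0],"claw":40},{"translation":[-0.08,0,0.02],"rotation":[0,0,0],"claw":40},{"translation":[0,0,0],"rotation":[0,0,0],"claw":40}]' 50|grep -E 'pos|force'
python3 -m handwheel '[{"translation":[-0.06,0,0],"rotation":[0,0,0],"claw":40},{"translation":[0,0,0],"rotation":[0,0,0],"claw":40}]' 50|grep -E 'pos|force'
python3 -c "
from h import *
s=env.state();print('tcp jig',jig(np.array(s['ee_pos'])),s['moment'],np.degrees(np.arctan2(s['eef_rot'][1][0],s['eef_rot'][0][0]))%360)"
```

```text
ee_pos: [0.5986, 0.0033, 0.0908]
contact_force: [-10.2, -15.0, 7.7]
grasp_force: 54.1
ee_pos: [0.5988, 0.0034, 0.0908]
contact_force: [-13.5, -16.1, 12.2]
grasp_force: 54.5
tcp jig [-58.6   6.4] [-2.98174381  2.40054921 -0.50447314] 196.83034362418104
```

```bash
python3 -m handwheel '[{"translation":[0,0,0],"rotation":[0,0,0],"claw":52},{"translation":[0,0,0],"rotation":[0,0,0],"claw":60},{"translation":[0,-0.1,0],"rotation":[0,0,0],"claw":80},{"translation":[0,0,0],"rotation":[0,0,0],"claw":85},{"translation":[0,0,-0.5],"rotation":[0,0,0],"claw":85},{"translation":[0.3,0,-1],"rotation":[0,0,0],"claw":85},{"translation":[0.3,0,-1],"rotation":[0,0,0],"claw":85},{"translation":[0.3,0,-1],"rotation":[0,0,0],"claw":85}]' 50
python3 -m handwheel '[{"translation":[0,0,-1],"rotation":[0,0,0],"claw":85},{"translation":[0,0,-1],"rotation":[0,0,0],"claw":85},{"translation":[0,0,0],"rotation":[0,0,0],"claw":85}]' 50 | grep pos
python3 - <<'E'
from h import *
c,p,d=shot('wrist','w10');P=world(c,d)
cv2.imwrite('pics/w10c.png',cv2.resize(p[100:300,170:340],None,fx=3,fy=3,interpolation=2)[...,::-1])
for n,(z0,z1,z,box) in dict(bridge=(.042,.051,.048,(150,100,350,320)),stop=(.033,.04,.036,(150,100,350,330)),bar=(.026,.037,.032,(150,50,350,200))).items():
    b=blob(zmask(P,z0,z1,box));r=rect(c,b,z);print(n,cv2.boundingRect(b),r,jig(r[0]/1000))
b=blob(mask(p,(100,80,30),(128,255,255)));r=rect(c,b,.032);print('blue',cv2.boundingRect(b),r,jig(r[0]/1000))
E
```

```text
t: 24.5
ee_pos: [0.5818, -0.0009, 0.1802]
eef_rot: [[-0.956, -0.294, 0.001], [-0.294, 0.956, 0.0], [-0.001, 0.0, -1.0]]
contact_force: [0.3, -0.6, -0.9]
grip_width: 0.0853
grasp_force: 0.0
ee_pos: [0.5842, -0.0011, 0.2335]
bridge (198, 248, 102, 55) (array([675.8,  20.6]), array([99.8, 62.1]), -72.8) [20.1  0.2]
stop (204, 303, 92, 27) (array([731.9,  38. ]), array([100.5,  34.4]), -72.8) [78.9  0.3]
bar (228, 170, 52, 30) (array([587.9,  -1. ]), array([49.8, 29.1]), -72.9) [-70.2   5.4]
blue (237, 177, 34, 68) (array([614.6,   7.1]), array([71.1, 32.8]), 16.4) [-42.3   5.3]
```

View pics/w10c.png

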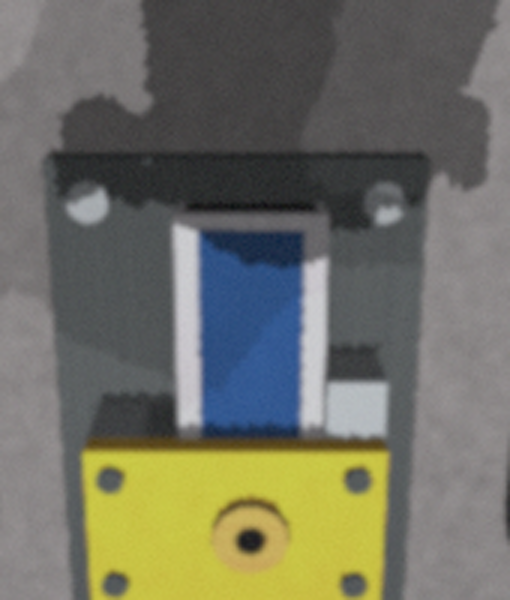

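The blank's visible end (175..328, 212) touches the fence block at (328,400). Its near end is at jig x −84.8 (home is −85) and its centre at y 5.3 (home is 5). Next I check its yaw precisely, from this view and one more.

```bash
cat > yaw.py <<'E'
from h import *
def side(c,P,box,z0,z1,z,right):
    m=zmask(P,z0,z1,box);e=[]
    for r in range(box[1]+4,box[3]-4):
        x=np.nonzero(m[r])[0]
        if len(x):e.append((x.max()+.5 if right else x.min()-.5,r))
    W=plane(c,np.array(e),z);a=jig(W);k=np.polyfit(a[:,0],a[:,1],1)
    return 'slope deg %.2f'%np.degrees(np.arctan(k[0])),'x %.0f..%.0f'%(a[:,0].min(),a[:,0].max()),'y mean %.1f'%a[:,1].mean()
E
python3 - <<'E'
from yaw import *
c=cam('wrist');d=np.load('pics/w10.npy');P=world(c,d);p=cv2.imread('pics/w10.png')[...,::-1].copy()
# lateral sections of the bar: white/blue edges by height
print('bar -y',side(c,P,(215,172,260,243),.026,.035,.032,False))
print('bar +y',side(c,P,(250,172,300,224),.026,.035,.032,True))
m=mask(p,(100,80,30),(128,255,255),(220,180,290,242))
for f in(0,1):
    e=[((np.nonzero(m[r])[0].max()+.5 if f else np.nonzero(m[r])[0].min()-.5),r) for r in range(183,240)]
    a=jig(plane(c,np.array(e),.032));k=np.polyfit(a[:,0],a[:,1],1);print('blue',f,np.degrees(np.arctan(k[0])).round(2),a[:,1].mean().round(1))
print('bridge -y',side(c,P,(190,252,250,300),.042,.051,.048,False));print('bridge +y',side(c,P,(250,252,320,300),.042,.051,.048,True))
q=P[175:240,235:270];print('z',np.nanmedian(q[...,2]))
E
```

```text
bar -y ('slope deg -0.33', 'x -81..-16', 'y mean -19.0')
bar +y ('slope deg -0.34', 'x -81..-37', 'y mean 30.6')
blue 0 0.16 -10.5
blue 1 0.06 21.8
bridge -y ('slope deg -0.09', 'x -5..40', 'y mean -48.7')
bridge +y ('slope deg 0.13', 'x -5..40', 'y mean 50.1')
z 0.030440549644056958
```

```bash
python3 -m handwheel '[{"translation":[-0.8,0,-0.3],"rotation":[0,0,0],"claw":85},{"translation":[-0.9,0,-0.3],"rotation":[0,0,0],"claw":85},{"translation":[-0.9,0,-0.2],"rotation":[0,0,0],"claw":85},{"translation":[-0.4,0,0],"rotation":[0,0,0],"claw":85},{"translation":[0,0,0],"rotation":[0,0,0],"claw":85},{"translation":[0,0,0],"rotation":[0,0,0],"claw":85}]' | grep pos
python3 - <<'E'
from h import *
c,p,d=shot('wrist','w11');P=world(c,d)
J=jig(P.reshape(-1,3)[:,:2]).reshape(384,512,2)
ok=~np.isnan(J[...,0])
def px(x,y,z):
    K,R,o=c;q=K@(R.T@(np.r_[O+np.array([[np.cos(np.radians(YJ)),-np.sin(np.radians(YJ))],[np.sin(np.radians(YJ)),np.cos(np.radians(YJ))]])@np.array([x,y])/1000,z]-o));return q[:2]/q[2]
a=px(-90,40,.03);b=px(80,-40,.03);print(a,b)
cv2.imwrite('pics/w11c.png',cv2.resize(p[80:280,170:340],None,fx=3,fy=3,interpolation=2)[...,::-1])
for x,t in((-75,'near'),(-60,''),(-40,'mid'),(-20,''),(62,'gap'),(68,'gap')):
    s=ok&(abs(J[...,0]-x)<2.5)&(J[...,1]>-45)&(J[...,1]<60)&(P[...,2]>.026)&(P[...,2]<.0345);y=J[...,1][s];print(x,t,s.sum(),np.round([y.min(),y.max(),np.median(P[...,2][s])],3) if s.any() else '')
m=mask(p,(100,80,30),(128,255,255))
for x in(-70,-50,-30,-15,57,62,67):
    s=ok&(m>0)&(abs(J[...,0]-x)<2.5);y=J[...,1][s];print('blue',x,s.sum(),[y.min(),y.max(),np.median(y)] if s.any() else '')
E
```

```text
ee_pos: [0.6527, 0.0209, 0.2472]
[288.81162136  87.15384231] [210.50840099 251.95432743]
-75 near 264 [-18.7    30.2     0.033]
-60  310 [-19.1    29.5     0.033]
-40 mid 257 [-19.7    30.      0.032]
-20  254 [-19.3    30.3     0.033]
62 gap 203 [-19.2    30.2     0.033]
68 gap 199 [-19.4    30.2     0.033]
blue -70 204 [np.float64(-10.4), np.float64(20.8), np.float64(5.25)]
blue -50 168 [np.float64(-10.7), np.float64(21.1), np.float64(4.7)]
blue -30 166 [np.float64(-11.1), np.float64(21.3), np.float64(4.7)]
blue -15 165 [np.float64(-60.5), np.float64(73.2), np.float64(5.6)]
blue 57 6 [np.float64(-7.3), np.float64(19.3), np.float64(12.9)]
blue 62 128 [np.float64(-11.5), np.float64(20.4), np.float64(5.4)]
blue 67 127 [np.float64(-10.7), np.float64(20.5), np.float64(4.4)]
```

View pics/w11c.png

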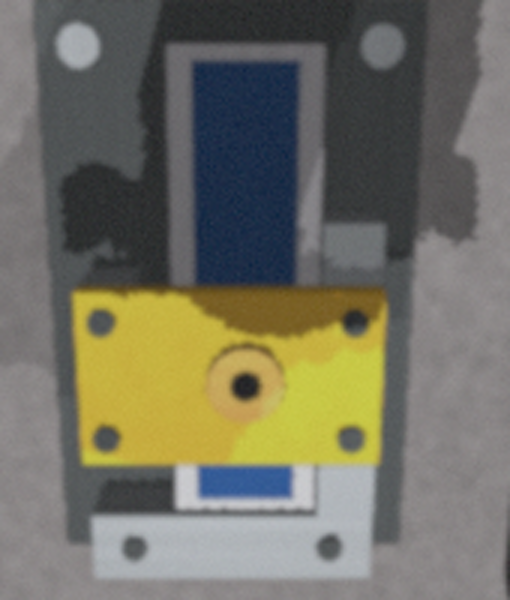

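The blank meets the fence block at (325,235) and the corner of fence and stop at (316,508). Its sides measure −19/+30 mm along its whole length, with the top at 32–33 mm, so it is home. I'm handing in.

```bash
python3 -c "
from cell import env
print(env.job_done(), env.state()['t'])"
```

```text
the job is handed in; nothing more can be done
the job is handed in; nothing more can be done
```

The drilled bar lies flat and lengthways on the mat, and the blank is under the bridge, measured flush to the stop and fence and square within about 0.3°, then released; the job was handed in at about 25 s with no verdict returned, and I kept clear of the file, wrench, oil bottle and red case but did not re-measure them.

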